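Flip a heat-spreader plate over the ramp edge

ROBOT

A 6-joint arm with a two-finger parallel gripper is mounted at the origin on the work surface. World frame = base frame: x ahead of the robot, y to its left, z up, the work surface at z = 0. Lengths are in m, angles in rad, forces in N, time in s.
With the tool pointing down it reaches from about 0.425 to 0.95 m from the base axis. Payload 14.7 kg.
Tool frame: the origin (TCP) lies midway between the tips of the shut fingers; the grasp point (between the pads) lies 19 mm behind it; z points along the fingers, y is the line along which they close (so a half turn about z gives the same grasp; the last joint's range is limited). The gripper opens to 85 mm and grips with 20 to 120 N. Pads are 22 mm wide; open, the fingers measure 114 mm over their backs; the gripper's body (76 mm by 85 mm) begins 54 mm behind the grasp point. The pads swing forward as they close: fully open they stand 13 mm farther back than shut.
Start: joints at [1.289, 0.48, 1.596, -0, 1.065, -0.047], TCP at [0.151, 0.632, 0.201] pointing down, gripper open.
Joint ranges: [-2.75, 2.75], [-0.82, 2.05], [0.23, 2.67], [-1.56, 4.7], [0.09, 2.69], [-2.92, 2.92]. Speed limits (rad/s): [1.89, 1.89, 2.39, 3.01, 3.01, 3.01].

INTERFACE

Orientations are given as a unit quaternion [w, x, y, z].
In Python, from station import manip gives the robot as it stands.
- The arm moves only by the tool drive_tool, never from a script. Its argument "series" is a list of rows, each an object of numbers: "dx", "dy", "dz": the shift along the world's x, y, z each as a share of 0.3 m, from -1 to 1; "wx", "wy", "wz": the turn, a rotation vector about the world's x, y, z each as a share of 2 rad, from -1 to 1; "jaw": the closure, from -1 (fully open) to 1 (shut). A call has 1 to 10 rows; each row is the pose to reach, as a shift and turn from the pose commanded when the call began; what a row does not reach only later rows make up. A row lasts 1/10 s, in which the tool goes at most 50 mm and 8.59 degrees, less where a joint would pass 70% of its speed; a pose out of reach is approached as far as the arm can. A call with a number of a shift or a turn outside -1 to 1 is refused whole. A call with a gripper value outside its range is refused whole. The fingers move at their own pace and stop on an object; the grip force is fixed at half the most. Time passes only in rows, so rows that repeat a pose let the fingers close. It gives the time, the measured TCP pose, the force, the opening and the grip force at its end, in the units of the state.
- manip.sense(): the state, without advancing time (a new reading comes with each control period).
- manip.capture(name): name is "side" or "top"; returns the picture (480x640x3 uint8, red, green, blue); there is no depth.
- manip.camera_model(name): a dict with "fx", "fy", "cx", "cy" (pixels), "k1" (the pictures are not rectified: a ray, as slopes to the right and down, at radius r is drawn at 1 + k1 r^2 times it, then the intrinsics apply), "world_to_cam" (4x4, takes a point from world to camera coordinates). Camera axes: x right, y up, looking along -z (the intrinsics and any distortion apply to the point x, -y, -z); pixel columns grow to the right and rows downward; lengths in m; the calibration is good to about 2 mm. A picture is of the moment at which its call begins. camera_model takes no time and is no camera call.
- manip.sign_off(): hands the job in; it is judged then, once.
The state is a dict: "time_s": time; "joint_pos": joint angles; "qd": joint speeds; "joint_torque": joint torques, N m; "ee_pos": TCP position; "ee_rot": TCP orientation; "ft_force": force on the tool from outside, world axes, zero at the start; "ft_torque": the same for the moment, N m; "finger_gap": finger opening in m; "finger_force": force on a finger pad.
Only numpy, scipy, OpenCV 4.12 (cv2) and the standard library are available. Lean on these libraries where they do the work, as an engineer would, in place of code of your own. Each camera call takes 0.05 s, during which the arm holds its last target. There are 200 camera calls.

TASK

Turn the silver heat-spreader plate over with the flip stand: carry it level, silver face up, to just above the yellow-striped top edge of the ramp, with rather more than half of its length overhanging the tray, and let go, so that the edge trips it and it ends lying flat in the tray with its blue face up. Let the drop do the turning, not the gripper, and leave the copper-coloured plate where it is.

Things in the scene. Friction and masses are not known exactly. Their poses are not given: they have to be found in the camera images.
- silver_plate_mid (a point): Centre (half-way up) of the loose flat plate to turn: 60 mm along its x, 40 mm along its y, 8 mm thick, about 52 g. It starts flat on the bench, centre 4 mm up, bare silver face up (its z points up out of that face), firm blue pad as its underside, seen as a thin blue line round its foot. Grip it across the 40 mm width (fingers closing along its y), fingertips near the bench.
- copper_plate_mid (a point): Centre of a second plate of the same size and shape, also blue beneath but with a copper-coloured upper face. Not wanted: leave it.
- ramp_edge (a point): Middle of the ramp's yellow-striped top edge on the fixed stand, 94 mm above the bench. The edge runs 100 mm along y; x points level out over the tray; on the -x side a steel sheet slopes down 50 degrees. A plate let go level, its 60 mm length along this x, its centre 6 to 22 mm past the edge (+x; 14 best), its underside 5 to 40 mm above it, trips on the edge and turns over once.
- tray_floor (a point): Centre of the tray's flat inner floor, 4 mm above the bench, on the same stand, axes as for the ramp edge (it lies 40 mm along +x from it). Inside, the tray is 170 mm along x by 136 mm along y, black, with a grey rim 4 mm thick and 12 mm high. A plate lying flat in it has its centre 4 mm above this point.
Mind the look-alikes: they are no part of the job. Of the things like the part that bears silver_plate_mid, leave any that is green or pink; of the rest the larger one is meant.

How it is judged:
By the outcome, as a careful person would: the job done as asked, in the order asked, and still so for the second after the job is handed in, with the robot touching nothing.
It also fails if it takes over 35 s, if anything falls off the work surface, if the arm or the gripper's body presses on something with over 40 N, if the wrist force passes 120 N, or if a joint passes its speed limit or range.

## Working session

There is one attempt and no reset: what is moved stays moved. The work goes in short steps, Python scripts to look and compute and a tool call to move; the robot and the scene stay as the last step left them, time stands still between calls to the robot, and variables do not carry over. Pictures are saved under pics/ and viewed, at most 10 in all, crops included, and the job is handed in when it is done.

Besides the shell and the picture viewer there is one more tool, called after "Emit:" as name([rows], argument=value, ...), one row to a line, values as JSON. drive_tool: Moves the arm, as the interface text tells. Its arguments: {"type":"object","properties":{"series":{"type":"array"}},"required":["series"]}

```bash
mkdir -p pics; cat > h.py <<'E'
import numpy as np, cv2
from station import manip
def shot(n,f):
    im=manip.capture(n)[:,:,::-1].copy(); cv2.imwrite(f,im); return im
def ray(n,u,v):
    c=manip.camera_model(n); xd=(u-c['cx'])/c['fx']; yd=(v-c['cy'])/c['fy']
    x,y=xd,yd
    for _ in range(30):
        s=1+c['k1']*(x*x+y*y); x,y=xd/s,yd/s
    T=np.array(c['world_to_cam']); R=T[:3,:3]
    return -R.T@T[:3,3], R.T@np.array([x,-y,-1])
def atz(n,u,v,z):
    o,d=ray(n,u,v); return o+d*(z-o[2])/d[2]
def proj(n,p):
    c=manip.camera_model(n); T=np.array(c['world_to_cam']); q=T[:3,:3]@np.array(p)+T[:3,3]
    x,y=q[0]/-q[2],-q[1]/-q[2]; s=1+c['k1']*(x*x+y*y)
    return np.array([c['fx']*x*s+c['cx'],c['fy']*y*s+c['cy']])
E
python3 -c "
from h import *
shot('top','pics/t0.png');shot('side','pics/s0.png');print(manip.sense())"
```

```text
{'time_s': 0.1, 'joint_pos': array([ 1.28939697e+00,  4.80777010e-01,  1.59682279e+00, -1.42008958e-05,
        1.06507862e+00, -4.66110333e-02]), 'qd': array([ 0.00028541, -0.0013957 , -0.00233929, -0.00025308, -0.00188287,
       -0.00126922]), 'joint_torque': array([ 6.30709019e-04, -9.52266669e+01, -4.31038857e+01, -9.98668907e-05,
        5.18211251e-03, -2.83180805e-05]), 'ee_pos': array([0.15109372, 0.63178151, 0.20092701]), 'ee_rot': array([-8.25113517e-05,  1.17121270e-01,  9.93117472e-01, -5.36616863e-04]), 'ft_force': array([-0.18919466,  0.47411854,  0.12622325]), 'ft_torque': array([-0.00370133,  0.04616968,  0.01096675]), 'finger_force': 0.0, 'finger_gap': 0.08557105888553501}
```

View pics/t0.png

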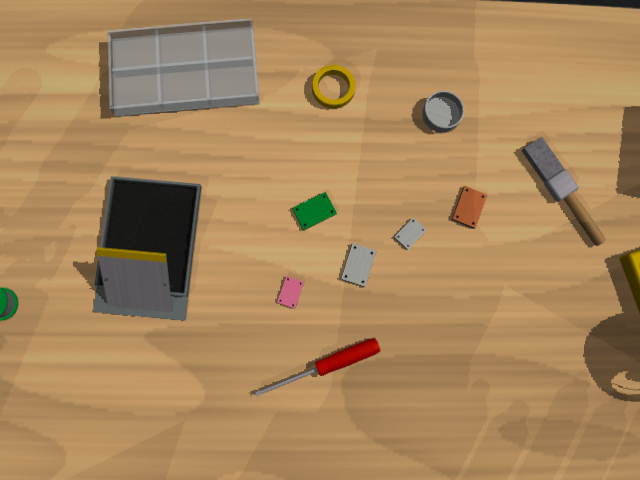

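View pics/s0.png

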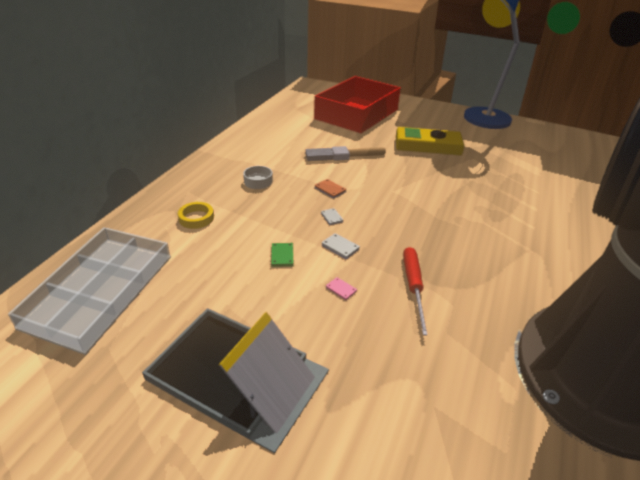

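Candidates in the top view: grey plate (358,265), smaller grey (409,234), green (314,211), pink (290,292) and copper (470,207). I choose the larger grey one at (358,265). The stand is at about (148,250). I'll check both in one close crop.

```bash
python3 -c "
from h import *
t=cv2.imread('pics/t0.png')
a=cv2.resize(t[170:330,85:215],None,fx=3.5,fy=3.5,interpolation=2)   # stand
b=cv2.resize(t[215:295,335:435],None,fx=4,fy=4,interpolation=2)
o=np.zeros((a.shape[0],a.shape[1]+b.shape[1],3),np.uint8)[:,:800]
o[:,:455]=a[:, :455]; o[:320,455:]=b[:,:345]
cv2.imwrite('pics/c0.png',o)
s=cv2.imread('pics/s0.png'); cv2.imwrite('pics/c1.png',cv2.resize(s[300:450,140:340],None,fx=4,fy=4,interpolation=2))
for n in('top','side'): print(n,ray(n,320,240))
"
```

```text
top (array([ 0.3502855 , -0.00575554,  0.94256181]), array([ 0.17074589, -0.04143878, -0.98447974]))
side (array([0.24854567, 0.56072402, 0.55591536]), array([ 0.29396877, -0.73649147, -0.60967021]))
```

View pics/c0.png

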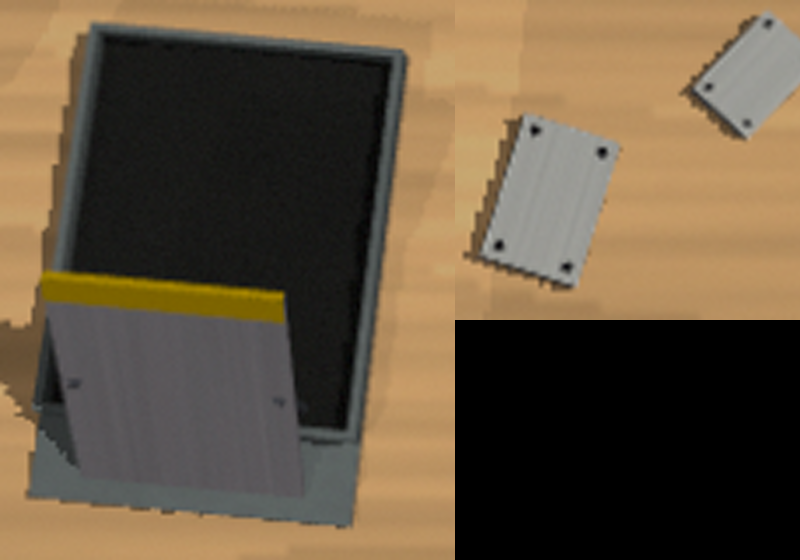

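View pics/c1.png

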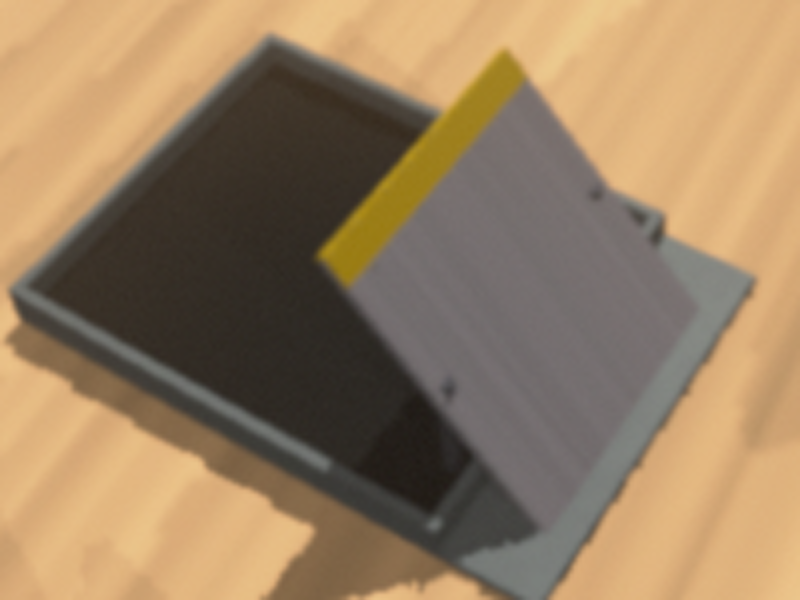

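```bash
cat > m.py <<'E'
from h import *
T=lambda u,v:(85+u/3.5,170+v/3.5); P=lambda u,v:(335+(u-455)/4,215+v/4); S=lambda u,v:(140+u/4,300+v/4)
pl=np.array([atz('top',*P(*q),.008) for q in[(523,115),(620,147),(574,284),(481,254)]])
print('plate',pl.mean(0),[np.linalg.norm(pl[i]-pl[(i+1)%4]) for i in range(4)])
L=(pl[0]+pl[1]-pl[2]-pl[3])/2; print('long dir deg',np.degrees(np.arctan2(L[1],L[0])))
e=np.array([atz('top',*T(*q),.094) for q in[(42,272),(285,292)]])
es=np.array([atz('side',*S(*q),.094) for q in[(318,256),(505,48)]])
print('edge top',e,e.mean(0),'side',es,es.mean(0),'len',np.linalg.norm(e[0]-e[1]),np.linalg.norm(es[0]-es[1]))
for q in(e,es):
  d=q[0]-q[1]; print('edge dir',np.degrees(np.arctan2(d[1],d[0])))
# rim top at .012(+?): outer far corners in both views
for z in(.012,.016):
  r=np.array([atz('top',*T(*q),z) for q in[(93,24),(405,52),(356,438)]]); rs=np.array([atz('side',*S(*q),z) for q in[(12,292),(272,36),]])
  print(z,r.round(4).tolist(),rs.round(4).tolist(),np.linalg.norm(r[0]-r[1]),np.linalg.norm(r[1]-r[2]))
d=r[1]-r[2];print('tray x dir',np.degrees(np.arctan2(d[1],d[0])))
E
python3 m.py
```

```text
plate [ 0.47300332 -0.1057561   0.008     ] [np.float64(0.04029157067131305), np.float64(0.057419808206702), np.float64(0.038141659612851535), np.float64(0.0576879639007927)]
long dir deg -18.26673355058023
edge top [[0.48453411 0.27695935 0.094     ]
 [0.47690501 0.17694805 0.094     ]] [0.48071956 0.2269537  0.094     ] side [[0.48386581 0.27630227 0.094     ]
 [0.47396035 0.17720016 0.094     ]] [0.47891308 0.22675122 0.094     ] len 0.10030186319045346 0.09959591821791272
edge dir 85.6377866858603
edge dir 84.29212345325453
0.012 [[0.6123, 0.2883, 0.012], [0.5997, 0.1448, 0.012], [0.4244, 0.1607, 0.012]] [[0.6125, 0.2854, 0.012], [0.5995, 0.1429, 0.012]] 0.14401798342848118 0.17604304283423267
0.016 [[0.6112, 0.287, 0.016], [0.5986, 0.1442, 0.016], [0.424, 0.16, 0.016]] [[0.6098, 0.2874, 0.016], [0.597, 0.146, 0.016]] 0.14339892521112757 0.17528632558489995
tray x dir -5.16214660988229
```

The crop confirms the target is the larger bare-grey plate: centre about (0.473, -0.106), long axis -18°. The edge middle is about (0.480, 0.227), with tray x pointing at about -5°. Moving now.

Emit:
drive_tool([
  {"dx": 0.8333,"dy": -1,"wz": -0.042,"jaw": -1},
  {"dx": 0.8333,"dy": -1,"wz": -0.042,"jaw": -1},
  {"dx": 0.8333,"dy": -1,"wz": -0.042,"jaw": -1},
  {"dx": 0.8333,"dy": -1,"wz": -0.042,"jaw": -1},
  {"dx": 0.8333,"dy": -1,"wz": -0.042,"jaw": -1},
  {"dx": 0.8333,"dy": -1,"wz": -0.042,"jaw": -1},
  {"dx": 0.8333,"dy": -1,"wz": -0.042,"jaw": -1},
  {"dx": 0.8333,"dy": -1,"wz": -0.042,"jaw": -1},
  {"dx": 0.8333,"dy": -1,"wz": -0.042,"jaw": -1},
  {"dx": 0.8333,"dy": -1,"wz": -0.042,"jaw": -1},
])

```text
validation failed for argument at $.se...
```

Emit:
drive_tool([
  {"dx": 0.24,"dy": -1,"jaw": -1},
  {"dx": 0.24,"dy": -1,"jaw": -1},
  {"dx": 0.24,"dy": -1,"jaw": -1},
  {"dx": 0.24,"dy": -1,"jaw": -1},
  {"dx": 0.24,"dy": -1,"jaw": -1},
  {"dx": 0.24,"dy": -1,"jaw": -1},
  {"dx": 0.24,"dy": -1,"jaw": -1},
  {"dx": 0.24,"dy": -1,"jaw": -1},
  {"dx": 0.24,"dy": -1,"jaw": -1},
])

```text
validation failed for argument at $.se...
```

Emit:
drive_tool([
  {"dx": 0,"dy": -0.46,"dz": 0,"jaw": -1},
  {"dx": 0,"dy": -0.46,"dz": 0,"jaw": -1},
  {"dx": 0,"dy": -0.46,"dz": 0,"jaw": -1},
  {"dx": 0,"dy": -0.46,"dz": -0.2,"jaw": -1},
  {"dx": 0,"dy": -0.46,"dz": -0.45,"jaw": -1},
  {"dx": 0,"dy": -0.46,"dz": -0.45,"jaw": -1},
  {"dx": 0,"dy": -0.46,"dz": -0.45,"jaw": -1},
  {"dx": 0,"dy": -0.46,"dz": -0.45,"jaw": -1},
])

```text
validation failed for argument at $.se...
```

Emit:
drive_tool([
  {"dx": 0.8333,"dy": -1,"dz": 0,"wx": 0,"wy": 0,"wz": -0.042,"jaw": -1},
  {"dx": 0.8333,"dy": -1,"dz": 0,"wx": 0,"wy": 0,"wz": -0.042,"jaw": -1},
  {"dx": 0.8333,"dy": -1,"dz": 0,"wx": 0,"wy": 0,"wz": -0.042,"jaw": -1},
  {"dx": 0.8333,"dy": -1,"dz": 0,"wx": 0,"wy": 0,"wz": -0.042,"jaw": -1},
  {"dx": 0.8333,"dy": -1,"dz": 0,"wx": 0,"wy": 0,"wz": -0.042,"jaw": -1},
  {"dx": 0.8333,"dy": -1,"dz": 0,"wx": 0,"wy": 0,"wz": -0.042,"jaw": -1},
  {"dx": 0.8333,"dy": -1,"dz": 0,"wx": 0,"wy": 0,"wz": -0.042,"jaw": -1},
  {"dx": 0.8333,"dy": -1,"dz": 0,"wx": 0,"wy": 0,"wz": -0.042,"jaw": -1},
  {"dx": 0.8333,"dy": -1,"dz": 0,"wx": 0,"wy": 0,"wz": -0.042,"jaw": -1},
])

```text
time_s: 1.0
ee_pos: [0.4037, 0.3287, 0.2014]
ee_rot: [0.0, 0.161, 0.987, -0.0]
ft_force: [-0.7, 0.6, -0.5]
finger_gap: 0.0856
finger_force: 0.0
```

Emit:
drive_tool([
  {"dx": 0.24,"dy": -1,"dz": 0,"wx": 0,"wy": 0,"wz": 0,"jaw": -1},
  {"dx": 0.24,"dy": -1,"dz": 0,"wx": 0,"wy": 0,"wz": 0,"jaw": -1},
  {"dx": 0.24,"dy": -1,"dz": 0,"wx": 0,"wy": 0,"wz": 0,"jaw": -1},
  {"dx": 0.24,"dy": -1,"dz": 0,"wx": 0,"wy": 0,"wz": 0,"jaw": -1},
  {"dx": 0.24,"dy": -1,"dz": 0,"wx": 0,"wy": 0,"wz": 0,"jaw": -1},
  {"dx": 0.24,"dy": -1,"dz": 0,"wx": 0,"wy": 0,"wz": 0,"jaw": -1},
  {"dx": 0.24,"dy": -1,"dz": 0,"wx": 0,"wy": 0,"wz": 0,"jaw": -1},
  {"dx": 0.24,"dy": -1,"dz": 0,"wx": 0,"wy": 0,"wz": 0,"jaw": -1},
])

```text
time_s: 1.8
ee_pos: [0.4733, 0.0311, 0.2013]
ee_rot: [-0.0, 0.16, 0.987, 0.0]
ft_force: [0.8, 1.3, -0.2]
finger_gap: 0.0851
finger_force: 0.0
```

Emit:
drive_tool([
  {"dx": 0,"dy": -0.46,"dz": 0,"wx": 0,"wy": 0,"wz": 0,"jaw": -1},
  {"dx": 0,"dy": -0.46,"dz": 0,"wx": 0,"wy": 0,"wz": 0,"jaw": -1},
  {"dx": 0,"dy": -0.46,"dz": 0,"wx": 0,"wy": 0,"wz": 0,"jaw": -1},
  {"dx": 0,"dy": -0.46,"dz": -0.15,"wx": 0,"wy": 0,"wz": 0,"jaw": -1},
  {"dx": 0,"dy": -0.46,"dz": -0.3,"wx": 0,"wy": 0,"wz": 0,"jaw": -1},
  {"dx": 0,"dy": -0.46,"dz": -0.45,"wx": 0,"wy": 0,"wz": 0,"jaw": -1},
  {"dx": 0,"dy": -0.46,"dz": -0.45,"wx": 0,"wy": 0,"wz": 0,"jaw": -1},
  {"dx": 0,"dy": -0.46,"dz": -0.45,"wx": 0,"wy": 0,"wz": 0,"jaw": -1},
  {"dx": 0,"dy": -0.46,"dz": -0.45,"wx": 0,"wy": 0,"wz": 0,"jaw": -1},
])

```text
time_s: 2.7
ee_pos: [0.4747, -0.1054, 0.0685]
ee_rot: [0.001, 0.158, 0.987, -0.0]
ft_force: [-0.2, -0.3, -0.2]
finger_gap: 0.0855
finger_force: 0.0
```

```bash
python3 -c "
from h import *
t=shot('top','pics/t1.png');s=shot('side','pics/s1.png');print(manip.sense()['ee_pos'])
o=np.hstack([cv2.resize(t[190:330,290:430],(400,400),interpolation=2),cv2.resize(s[180:300,280:400],(400,400),interpolation=2)])
cv2.imwrite('pics/c2.png',o)"
```

```text
[ 0.47475185 -0.10582939  0.06861158]
```

View pics/c2.png

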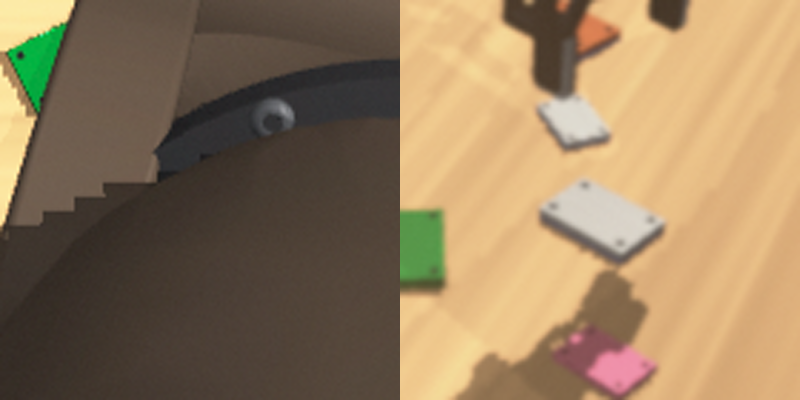

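```bash
python3 -c "
from h import *
print(atz('side',280+202/3.333,180+215/3.333,.008), proj('side',[.4747,-.1058,.0816]),proj('side',[.473,-.1058,.008]))
d=np.array([np.cos(1.2515),np.sin(1.2515),0])*.0475
for s in(1,-1):print(proj('side',np.array([.4747,-.1058,.0816])+s*d))
"
```

```text
[ 0.47271824 -0.10510126  0.008     ] [342.12306044 211.26932436] [340.60083977 244.25680631]
[324.50494203 222.49005105]
[358.57021302 200.79635674]
```

Emit:
drive_tool([
  {"dx": -0.005,"dy": 0,"dz": -0.09,"wx": 0,"wy": 0,"wz": 0,"jaw": -1},
  {"dx": -0.005,"dy": 0,"dz": -0.16,"wx": 0,"wy": 0,"wz": 0,"jaw": -1},
  {"dx": -0.005,"dy": 0,"dz": -0.2,"wx": 0,"wy": 0,"wz": 0,"jaw": -1},
  {"dx": -0.005,"dy": 0,"dz": -0.2,"wx": 0,"wy": 0,"wz": 0,"jaw": -1},
  {"dx": -0.005,"dy": 0,"dz": -0.2,"wx": 0,"wy": 0,"wz": 0,"jaw": -1},
])

```text
time_s: 3.3
ee_pos: [0.4722, -0.106, 0.0073]
ee_rot: [0.0, 0.159, 0.987, -0.0]
ft_force: [-0.3, 0.7, 0.1]
finger_gap: 0.0853
finger_force: 0.0
```

```bash
python3 -c "
from h import *
s=shot('side','pics/s2.png');print(manip.sense()['ee_pos'])
cv2.imwrite('pics/c3.png',cv2.resize(s[180:300,270:410],(700,600),interpolation=2))"
```

```text
[ 0.4723948  -0.10602485  0.00750412]
```

View pics/c3.png

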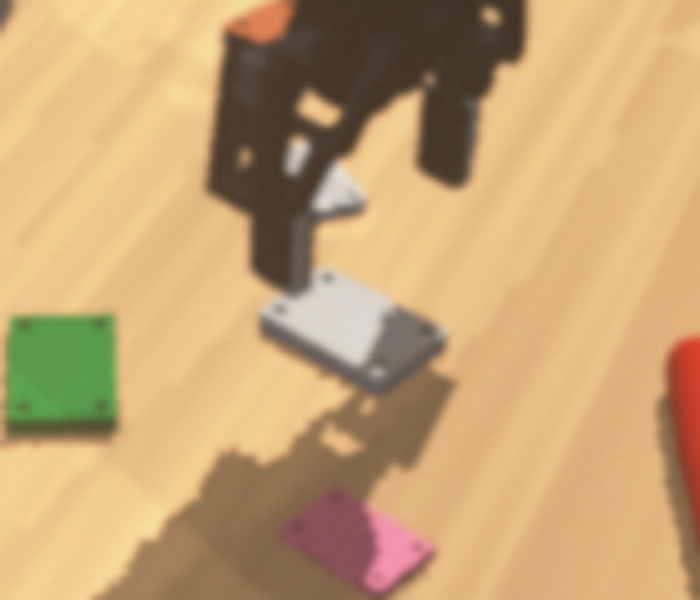

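```bash
python3 -c "
from h import *
A=(327,238);B=(359,216.5)
for z in(.01,.02,.03,.04,.05,.06):
  a,b=atz('side',*A,z),atz('side',*B,z); print(z,a[:2].round(4),b[:2].round(4),((a+b)/2)[:2].round(4),np.linalg.norm(a-b).round(4))
d=np.array([np.cos(1.2515),np.sin(1.2515),0])*.0475
for s in(1,-1):print(proj('side',np.array([.4724,-.106,.0205])+s*d))
s=manip.sense();print(s['joint_pos'],s['finger_gap'])
t=cv2.imread('pics/t1.png')
"
```

```text
0.01 [ 0.5023 -0.1101] [ 0.4715 -0.2038] [ 0.4869 -0.1569] 0.0986
0.02 [ 0.4976 -0.0978] [ 0.4674 -0.1898] [ 0.4825 -0.1438] 0.0968
0.03 [ 0.493  -0.0856] [ 0.4633 -0.1758] [ 0.4782 -0.1307] 0.095
0.04 [ 0.4884 -0.0733] [ 0.4592 -0.1618] [ 0.4738 -0.1175] 0.0932
0.05 [ 0.4837 -0.061 ] [ 0.4551 -0.1478] [ 0.4694 -0.1044] 0.0914
0.06 [ 0.4791 -0.0487] [ 0.4511 -0.1337] [ 0.4651 -0.0912] 0.0895
[324.43846104 250.62284924]
[357.1687499  228.01442136]
[-2.83412746e-01  5.60445782e-01  2.12817449e+00  1.38093498e-05
  4.51660581e-01 -1.53537554e+00] 0.08538214393113527
```

Emit:
drive_tool([
  {"dx": 0,"dy": 0,"dz": 0,"wx": 0,"wy": 0,"wz": 0,"jaw": -0.12},
  {"dx": 0,"dy": 0,"dz": 0,"wx": 0,"wy": 0,"wz": 0,"jaw": -0.12},
  {"dx": 0,"dy": 0,"dz": 0,"wx": 0,"wy": 0,"wz": 0,"jaw": -0.12},
  {"dx": 0,"dy": 0,"dz": 0,"wx": 0,"wy": 0,"wz": 0,"jaw": -0.12},
])

```text
time_s: 3.75
ee_pos: [0.4718, -0.1059, 0.0067]
ee_rot: [0.0, 0.159, 0.987, -0.0]
ft_force: [0.4, 0.3, -0.1]
finger_gap: 0.0478
finger_force: 0.0
```

```bash
python3 -c "
from h import *
s=shot('side','pics/s3.png');q=manip.sense();print(q['ee_pos'],q['ft_force'],q['finger_gap'])
cv2.imwrite('pics/c4.png',cv2.resize(s[180:280,290:390],(600,600),interpolation=2))"
```

```text
[ 0.47175739 -0.10584787  0.00664226] [-0.13077444 -0.58297401  0.10851851] 0.047804741515007965
```

View pics/c4.png

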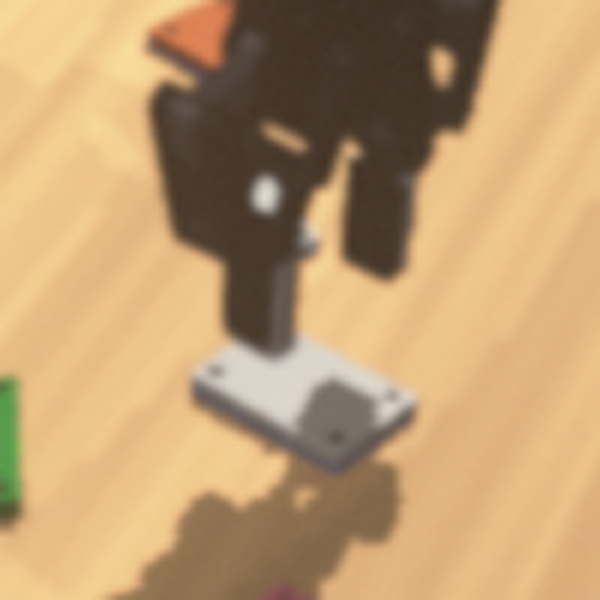

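```bash
python3 -c "
from h import *
A=(290+260/6,180+347/6);B=(290+378/6,180+272/6)
for z in(.0,.02,.03,.04,.05):
  a,b=atz('side',*A,z),atz('side',*B,z); print(z,a[:2].round(4),b[:2].round(4),((a+b)/2)[:2].round(4),np.linalg.norm(a-b).round(4))
"
```

```text
0.0 [ 0.4962 -0.1282] [ 0.4761 -0.1833] [ 0.4861 -0.1557] 0.0587
0.02 [ 0.4872 -0.1034] [ 0.4679 -0.1565] [ 0.4776 -0.13  ] 0.0566
0.03 [ 0.4828 -0.091 ] [ 0.4638 -0.1432] [ 0.4733 -0.1171] 0.0555
0.04 [ 0.4783 -0.0786] [ 0.4597 -0.1298] [ 0.469  -0.1042] 0.0545
0.05 [ 0.4739 -0.0662] [ 0.4556 -0.1164] [ 0.4647 -0.0913] 0.0534
```

The side view shows the tips about 27 mm above where the state puts them: left tip px (333,238), right tip px (353,225). I'll descend gently and watch the force.

Emit:
drive_tool([
  {"dx": 0,"dy": 0,"dz": -0.01,"wx": 0,"wy": 0,"wz": 0,"jaw": -0.12},
  {"dx": 0,"dy": 0,"dz": -0.02,"wx": 0,"wy": 0,"wz": 0,"jaw": -0.12},
  {"dx": 0,"dy": 0,"dz": -0.025,"wx": 0,"wy": 0,"wz": 0,"jaw": -0.12},
  {"dx": 0,"dy": 0,"dz": -0.025,"wx": 0,"wy": 0,"wz": 0,"jaw": -0.12},
])

```text
time_s: 4.2
ee_pos: [0.4714, -0.1058, -0.0014]
ee_rot: [-0.0, 0.159, 0.987, 0.0]
ft_force: [-0.8, -0.4, -0.5]
finger_gap: 0.0479
finger_force: 0.0
```

```bash
python3 -c "
from h import *
s=shot('side','pics/s4.png');q=manip.sense();print(q['ee_pos'],q['ft_force'],q['finger_gap'])
# light slope from ramp corner shadow
p=np.array([.4845,.277,.094]);sh=atz('top',75,262,0);k=(sh-p)[:2]/.094;print('slope',k)
for tip in([.4615,-.137,.036],[.4733-.0,-.173,.0106]):
  tip=np.array(tip);q=np.append(tip[:2]+k*(tip[2]-.008),.008);print(q,proj('side',q))
a=cv2.imread('pics/s3.png').astype(int)
# vertical image shift of gripper between s3 and s4
g=lambda i:cv2.cvtColor(i.astype(np.uint8),cv2.COLOR_BGR2GRAY)
tm=g(a)[215:232,344:362];r=cv2.matchTemplate(g(s)[200:260,335:375],tm,cv2.TM_CCOEFF_NORMED);print(cv2.minMaxLoc(r)[1:4:2], 'was (9,15)')
print(proj('side',[.4615,-.137,.036]),proj('side',[.4615,-.137,.0285]))
"
```

```text
[ 0.47151177 -0.10578252 -0.00123584] [0.19452096 0.64127239 0.32602647] 0.0478563265688295
slope [-0.08695004  0.69305068]
[ 0.4590654  -0.11759458  0.008     ] [349.82467899 242.72702925]
[ 0.47307393 -0.17119807  0.008     ] [352.62344419 225.67319726]
(0.995994508266449, (9, 19)) was (9,15)
[353.26264843 224.77924464] [352.966697   228.02341381]
```

Emit:
drive_tool([
  {"dx": 0.005,"dy": 0,"dz": -0.01,"wx": 0,"wy": 0,"wz": 0,"jaw": -0.35},
  {"dx": 0.005,"dy": 0,"dz": -0.025,"wx": 0,"wy": 0,"wz": 0,"jaw": -0.35},
  {"dx": 0.005,"dy": 0,"dz": -0.04,"wx": 0,"wy": 0,"wz": 0,"jaw": -0.35},
  {"dx": 0.005,"dy": 0,"dz": -0.05,"wx": 0,"wy": 0,"wz": 0,"jaw": -0.35},
  {"dx": 0.005,"dy": 0,"dz": -0.05,"wx": 0,"wy": 0,"wz": 0,"jaw": -0.35},
])

```text
time_s: 4.75
ee_pos: [0.4728, -0.1057, -0.0166]
ee_rot: [-0.0, 0.159, 0.987, 0.0]
ft_force: [-0.2, -1.1, 1.1]
finger_gap: 0.0576
finger_force: 0.0
```

```bash
python3 -c "
from h import *
s=shot('side','pics/s5.png');q=manip.sense();print(q['ee_pos'],q['ft_force'],q['finger_gap'])
cv2.imwrite('pics/c5.png',cv2.resize(s[190:280,295:385],(720,600),interpolation=2))"
```

```text
[ 0.47290581 -0.10574871 -0.01631334] [ 0.2344132  -0.87994518 -0.79573487] 0.057853862679240434
```

View pics/c5.png

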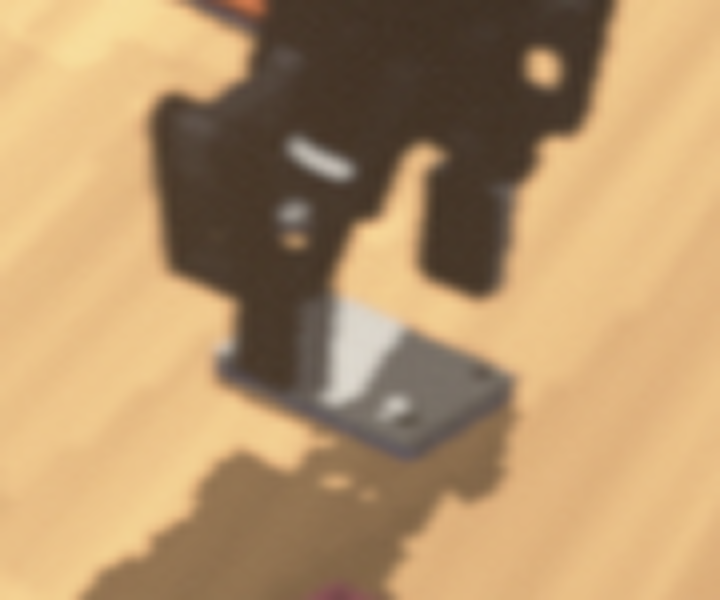

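Emit:
drive_tool([
  {"dx": 0,"dy": 0,"dz": -0.012,"wx": 0,"wy": 0,"wz": 0,"jaw": -0.35},
  {"dx": 0,"dy": 0,"dz": -0.024,"wx": 0,"wy": 0,"wz": 0,"jaw": -0.35},
  {"dx": 0,"dy": 0,"dz": -0.032,"wx": 0,"wy": 0,"wz": 0,"jaw": -0.35},
  {"dx": 0,"dy": 0,"dz": -0.032,"wx": 0,"wy": 0,"wz": 0,"jaw": -0.35},
])

```text
time_s: 5.2
ee_pos: [0.4729, -0.1058, -0.026]
ee_rot: [-0.0, 0.159, 0.987, 0.0]
ft_force: [-0.3, 0.0, 1.5]
finger_gap: 0.0577
finger_force: 0.0
```

```bash
python3 -c "
from h import *
A=(295+265/8,190+386*.15);B=(295+468/8,190+292*.15)
for z in(.0,.01,.02,.03):
  a,b=atz('side',*A,z),atz('side',*B,z); print(z,a[:2].round(4),b[:2].round(4),((a+b)/2)[:2].round(4),np.linalg.norm(a-b).round(4))
q=manip.sense();print(q['ee_pos'],q['ft_force'])"
```

```text
0.0 [ 0.4934 -0.0951] [ 0.4655 -0.1572] [ 0.4794 -0.1262] 0.068
0.01 [ 0.489  -0.0834] [ 0.4616 -0.1443] [ 0.4753 -0.1138] 0.0668
0.02 [ 0.4846 -0.0716] [ 0.4577 -0.1314] [ 0.4711 -0.1015] 0.0656
0.03 [ 0.4802 -0.0598] [ 0.4538 -0.1184] [ 0.467  -0.0891] 0.0643
[ 0.47294622 -0.1057742  -0.02599687] [-0.32046446  0.04484007  1.4725565 ]
```

Emit:
drive_tool([
  {"dx": 0,"dy": 0,"dz": 0,"wx": 0,"wy": 0,"wz": 0,"jaw": 0.3},
  {"dx": 0,"dy": 0,"dz": 0,"wx": 0,"wy": 0,"wz": 0,"jaw": 0.3},
  {"dx": 0,"dy": 0,"dz": 0,"wx": 0,"wy": 0,"wz": 0,"jaw": 0.3},
  {"dx": 0,"dy": 0,"dz": 0,"wx": 0,"wy": 0,"wz": 0,"jaw": 0.3},
  {"dx": 0,"dy": 0,"dz": 0,"wx": 0,"wy": 0,"wz": 0,"jaw": 0.3},
])

```text
time_s: 5.7
ee_pos: [0.4732, -0.1058, -0.0251]
ee_rot: [0.0, 0.159, 0.987, -0.0]
ft_force: [-1.6, 1.8, 10.9]
finger_gap: 0.0367
finger_force: 58.8
```

Emit:
drive_tool([
  {"dx": 0,"dy": 0,"dz": 0.03,"wx": 0,"wy": 0,"wz": 0,"jaw": 0.3},
  {"dx": 0,"dy": 0,"dz": 0.08,"wx": 0,"wy": 0,"wz": 0,"jaw": 0.3},
  {"dx": 0,"dy": 0,"dz": 0.15,"wx": 0,"wy": 0,"wz": 0,"jaw": 0.3},
  {"dx": 0,"dy": 0,"dz": 0.25,"wx": 0,"wy": 0,"wz": 0,"jaw": 0.3},
  {"dx": 0,"dy": 0,"dz": 0.35,"wx": 0,"wy": 0,"wz": 0,"jaw": 0.3},
  {"dx": 0,"dy": 0,"dz": 0.43,"wx": 0,"wy": 0,"wz": 0,"jaw": 0.3},
  {"dx": 0,"dy": 0,"dz": 0.5,"wx": 0,"wy": 0,"wz": 0,"jaw": 0.3},
  {"dx": 0,"dy": 0,"dz": 0.5,"wx": 0,"wy": 0,"wz": 0,"jaw": 0.3},
])

```text
time_s: 6.5
ee_pos: [0.4748, -0.1063, 0.1274]
ee_rot: [0.002, 0.159, 0.987, -0.0]
ft_force: [0.5, 0.0, -1.6]
finger_gap: 0.0366
finger_force: 60.1
```

Emit:
drive_tool([
  {"dx": 0,"dy": 0.07,"dz": 0,"wx": 0,"wy": 0,"wz": 0.015,"jaw": 0.3},
  {"dx": 0.01,"dy": 0.17,"dz": 0,"wx": 0,"wy": 0,"wz": 0.03,"jaw": 0.3},
  {"dx": 0.02,"dy": 0.28,"dz": 0,"wx": 0,"wy": 0,"wz": 0.05,"jaw": 0.3},
  {"dx": 0.03,"dy": 0.39,"dz": 0,"wx": 0,"wy": 0,"wz": 0.07,"jaw": 0.3},
  {"dx": 0.04,"dy": 0.5,"dz": 0,"wx": 0,"wy": 0,"wz": 0.09,"jaw": 0.3},
  {"dx": 0.05,"dy": 0.61,"dz": 0,"wx": 0,"wy": 0,"wz": 0.1,"jaw": 0.3},
  {"dx": 0.06,"dy": 0.72,"dz": 0,"wx": 0,"wy": 0,"wz": 0.11,"jaw": 0.3},
  {"dx": 0.065,"dy": 0.83,"dz": 0,"wx": 0,"wy": 0,"wz": 0.115,"jaw": 0.3},
  {"dx": 0.07,"dy": 0.93,"dz": 0,"wx": 0,"wy": 0,"wz": 0.115,"jaw": 0.3},
  {"dx": 0.07,"dy": 1,"dz": 0,"wx": 0,"wy": 0,"wz": 0.115,"jaw": 0.3},
])

```text
time_s: 7.5
ee_pos: [0.4938, 0.1959, 0.124]
ee_rot: [-0.0, 0.044, 0.999, -0.0]
ft_force: [0.2, 0.0, -0.5]
finger_gap: 0.0364
finger_force: 60.1
```

Emit:
drive_tool([
  {"dx": 0,"dy": 0.06,"dz": 0,"wx": 0,"wy": 0,"wz": 0,"jaw": 0.3},
  {"dx": 0,"dy": 0.1,"dz": 0,"wx": 0,"wy": 0,"wz": 0,"jaw": 0.3},
  {"dx": 0,"dy": 0.105,"dz": 0,"wx": 0,"wy": 0,"wz": 0,"jaw": 0.3},
  {"dx": 0,"dy": 0.105,"dz": 0,"wx": 0,"wy": 0,"wz": 0,"jaw": 0.3},
  {"dx": 0,"dy": 0.105,"dz": 0,"wx": 0,"wy": 0,"wz": 0,"jaw": 0.3},
])

```text
time_s: 8.0
ee_pos: [0.4941, 0.2248, 0.1243]
ee_rot: [-0.0, 0.045, 0.999, -0.0]
ft_force: [-0.4, -0.3, -0.1]
finger_gap: 0.0365
finger_force: 60.1
```

```bash
python3 -c "
from h import *
s=shot('side','pics/s6.png');q=manip.sense();print(q['ee_pos'],q['ee_rot'],q['ft_force'],q['finger_gap'])
cv2.imwrite('pics/c6.png',cv2.resize(s[240:420,140:340],(660,594),interpolation=2))"
```

```text
[0.49413256 0.22483668 0.1243657 ] [-1.11573727e-04  4.47526706e-02  9.98998085e-01 -1.12124068e-04] [-0.28395053  0.41064223  0.07921066] 0.036573566527875495
```

View pics/c6.png

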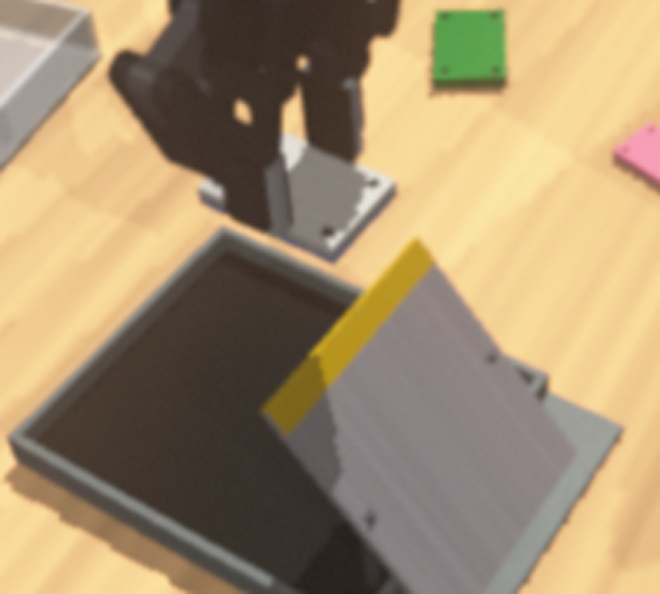

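```bash
python3 -c "
from h import *
a=np.radians(-5.1);u=np.array([np.cos(a),np.sin(a),0]);v=np.array([-u[1],u[0],0])
c=np.array([.4941,.2248,.158])
for sx,sy in((-1,1),(-1,-1),(1,1)):
  p=proj('side',c+30*sx*u/1e3+20*sy*v/1e3); print((p-[140,240])*3.3)
e=(atz('side',140+333/3.3,240+248/3.3,.158)+atz('side',140+395/3.3,240+183/3.3,.158))/2
print('centre seen',e+.03*u, 'rel edge',(e+.03*u-np.array([.4797,.2269,0]))@u,(e+.03*u-np.array([.4797,.2269,0]))@v)
"
```

```text
[333.23151723 248.97872658]
[398.25043665 178.89988302]
[196.7377231 186.2016685]
centre seen [0.49427188 0.22579464 0.158     ] rel edge 0.014612454070249584 0.0001943747041523408
```

The plate is level and centred 14.6 mm past the edge. I'll lower it to about 15 mm above the edge, settle and release.

Emit:
drive_tool([
  {"dx": 0,"dy": 0,"dz": -0.05,"wx": 0,"wy": 0,"wz": 0,"jaw": 0.3},
  {"dx": 0,"dy": 0,"dz": -0.1,"wx": 0,"wy": 0,"wz": 0,"jaw": 0.3},
  {"dx": 0,"dy": 0,"dz": -0.135,"wx": 0,"wy": 0,"wz": 0,"jaw": 0.3},
  {"dx": 0,"dy": 0,"dz": -0.135,"wx": 0,"wy": 0,"wz": 0,"jaw": 0.3},
  {"dx": 0,"dy": 0,"dz": -0.135,"wx": 0,"wy": 0,"wz": 0,"jaw": 0.3},
  {"dx": 0,"dy": 0,"dz": -0.135,"wx": 0,"wy": 0,"wz": 0,"jaw": 0.3},
])

```text
time_s: 8.65
ee_pos: [0.4946, 0.2257, 0.0845]
ee_rot: [0.0, 0.044, 0.999, 0.0]
ft_force: [0.1, -0.4, -1.0]
finger_gap: 0.0366
finger_force: 60.1
```

Emit:
drive_tool([
  {"dx": 0,"dy": 0,"dz": 0,"wx": 0,"wy": 0,"wz": 0,"jaw": -1},
  {"dx": 0,"dy": 0,"dz": 0,"wx": 0,"wy": 0,"wz": 0,"jaw": -1},
  {"dx": 0,"dy": 0,"dz": 0,"wx": 0,"wy": 0,"wz": 0,"jaw": -1},
  {"dx": 0,"dy": 0,"dz": 0,"wx": 0,"wy": 0,"wz": 0,"jaw": -1},
  {"dx": 0,"dy": 0,"dz": 0,"wx": 0,"wy": 0,"wz": 0,"jaw": -1},
  {"dx": 0,"dy": 0,"dz": 0,"wx": 0,"wy": 0,"wz": 0,"jaw": -1},
  {"dx": 0,"dy": 0,"dz": 0,"wx": 0,"wy": 0,"wz": 0,"jaw": -1},
  {"dx": 0,"dy": 0,"dz": 0,"wx": 0,"wy": 0,"wz": 0,"jaw": -1},
  {"dx": 0,"dy": 0,"dz": 0,"wx": 0,"wy": 0,"wz": 0,"jaw": -1},
])

```text
time_s: 9.55
ee_pos: [0.4942, 0.2257, 0.0839]
ee_rot: [0.0, 0.044, 0.999, -0.0]
ft_force: [0.1, 0.4, -0.4]
finger_gap: 0.0856
finger_force: 0.0
```

Emit:
drive_tool([
  {"dx": 0,"dy": 0,"dz": 0.1,"wx": 0,"wy": 0,"wz": 0,"jaw": -1},
  {"dx": 0,"dy": 0,"dz": 0.2,"wx": 0,"wy": 0,"wz": 0,"jaw": -1},
  {"dx": 0,"dy": 0,"dz": 0.3,"wx": 0,"wy": 0,"wz": 0,"jaw": -1},
  {"dx": 0,"dy": 0,"dz": 0.4,"wx": 0,"wy": 0,"wz": 0,"jaw": -1},
  {"dx": 0,"dy": 0,"dz": 0.5,"wx": 0,"wy": 0,"wz": 0,"jaw": -1},
  {"dx": 0,"dy": 0,"dz": 0.5,"wx": 0,"wy": 0,"wz": 0,"jaw": -1},
])

```text
time_s: 10.15
ee_pos: [0.4962, 0.2265, 0.2378]
ee_rot: [0.003, 0.044, 0.999, 0.001]
ft_force: [-0.0, -1.2, -0.1]
finger_gap: 0.0854
finger_force: 0.0
```

```bash
python3 -c "
from h import *
s=shot('side','pics/s7.png');q=manip.sense();print(q['time_s'],q['ee_pos'],q['ft_force'],q['finger_gap'])
cv2.imwrite('pics/c7.png',cv2.resize(s[260:440,130:330],(660,594),interpolation=2))"
```

```text
10.2 [0.49525387 0.2260835  0.23572656] [-1.00906281  0.13910586 -0.327228  ] 0.0851116554943318
```

View pics/c7.png

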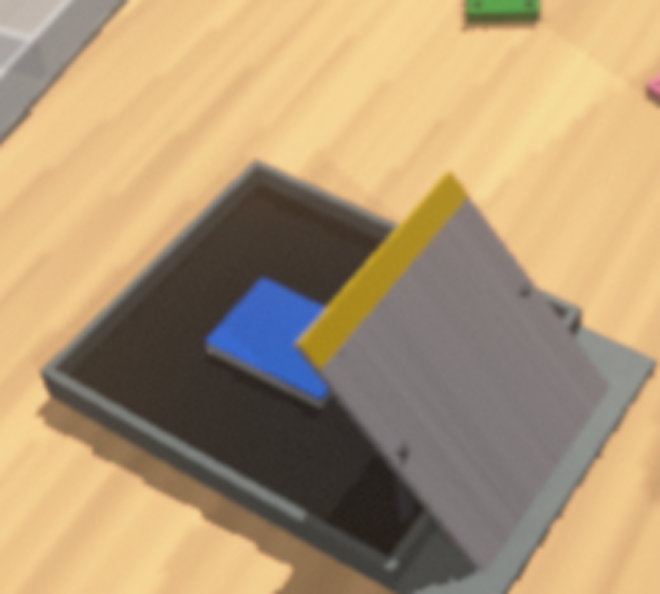

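The plate lies blue face up in the tray, at crop px (270,335). I'll check numerically that it is flat, then hand in.

```bash
python3 -c "
from h import *
f=lambda x,y:atz('side',130+x/3.3,260+y/3.3,.012)
a,b,c=f(207,343),f(265,278),f(322,398)
print(np.linalg.norm(a-b),np.linalg.norm(a-c),(b+c)/2)
if abs(np.linalg.norm(a-b)-.04)<.004 and abs(np.linalg.norm(a-c)-.06)<.005: print(manip.sign_off())"
```

```text
0.04084437400103992 0.0588054722335127 [0.5288318  0.22308228 0.012     ]
the job is handed in; nothing more can be done
None
```

The silver plate tripped on the ramp edge when released and now lies flat in the tray, blue face up; the copper plate was not touched, and I handed the job in at about 10 s.

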